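# Seat the keyed cap on the photometer and hold it home

### The arm

A 7-joint arm with a two-finger parallel gripper is mounted at the origin on the work surface. World frame = base frame: x ahead of the robot, y to its left, z up, the work surface at z = 0. Lengths are in mm, angles in rad, forces in N, time in s.
With the tool pointing down it reaches from about 400 to 850 mm from the base axis. Payload 10.4 kg.
Tool frame: the origin (TCP) lies between the finger pads; the fingertips stand 14 mm ahead of it and the grasp point (between the pads) lies 5 mm behind it; z points along the fingers, x is the direction in which the jaws open and shut, and the axes are right-handed (so a half turn about z gives the same grasp; the last joint's range is limited). The gripper opens to 85 mm and grips with 20 to 120 N. Pads are 22 mm wide; open, the fingers measure 114 mm over their backs; the gripper's body (76 mm by 85 mm) begins 54 mm behind the grasp point. The pads swing forward as they close: fully open they stand 13 mm farther back than shut.
Start: joints at [1.32, 0.332, -0.065, 1.46, 0.022, 1.35, -0.088], TCP at [141.166, -608.869, 245.338] pointing down, gripper open.
Joint ranges: [-2.6, 2.6], [-0.5, 2.12], [-1.47, 1.34], [0.16, 2.42], [-1.27, 4.41], [0.06, 2.06], [-2.6, 2.6]. Speed limits (rad/s): [2.22, 2.22, 2.79, 2.79, 3.14, 3.14, 3.14].

### API

Orientations are given as [roll, pitch, yaw] about the fixed x, y, z axes, in that order (R = Rz(yaw) Ry(pitch) Rx(roll)).
In Python, from rig import robot, eyes gives the robot as it stands.
- The arm moves only by the tool arm_command, never from a script. Its argument "commands" is a list of rows, each a list of 7 numbers: the turn, a rotation vector about the tool's x, y, z in degrees, then the shift along the tool's x, y, z in mm, then the finger opening in mm, from 0 to 85.4. In form: [[rx, ry, rz, dx, dy, dz, grip], ...]. A call has exactly 8 rows; each row is the pose to reach, as a shift and turn from the pose measured when the call began, along the tool's axes at that moment; what a row does not reach only later rows make up. A row lasts 1/8 s, in which the tool goes at most 62.5 mm and 10.7 degrees, less where a joint would pass 70% of its speed; a pose out of reach is approached as far as the arm can. A call with a gripper value outside its range is refused whole. The fingers move at their own pace and stop on an object; "force" is the grip in N (left out, the last holds). Time passes only in rows, so rows that repeat a pose let the fingers close, or fill a call up. It gives the time, the measured TCP pose, the force and the opening at its end, in the units of the state.
- robot.read_state(): the state, without advancing time (a new reading comes with each control period).
- eyes.get_image(name): name is "scene" or "side" or "wrist"; returns a dict with "image" (384x512x3 uint8, blue, green, red), "mtx" (3x3 intrinsics, pixels), "dist" ([k1, k2, p1, p2, k3] as OpenCV has them; the pictures are not rectified), "R" (3x3) and "t" (3): a world point X has camera coordinates R X + t. Camera axes: x right, y down, z forward; pixel columns grow to the right and rows downward; lengths in mm; the calibration is good to about 2 mm. A picture is of the moment at which its call begins. There is no depth.
- robot.hand_in(): hands the job in, once; it reports no verdict.
The state is a dict: "clock": time; "qpos": joint angles; "joint_vel": joint speeds; "joint_torque": joint torques, N m; "ee_pos": TCP position; "tcp_rot": TCP orientation; "ft_force": force on the tool from outside, world axes, zero at the start; "wrist_torque": the same for the moment, N m; "gripper_width": finger opening in mm.
Only numpy, scipy, OpenCV 4.12 (cv2) and the standard library are available. Lean on these libraries where they do the work, as an engineer would, in place of code of your own. Each camera call takes 0.05 s, during which the arm holds its last target.

### The job

Pick up the grey knurled cap and set it upright over the spigot on top of the white photometer, then turn it as far as needed until the keyways hidden inside it drop over the spigot's pins. Push the cap fully home against the spring ring and finish while still holding it pushed home: do not let go. Leave the glass beaker, the white bottle and the steel tube rack where they stand.

Things in the scene. Friction and masses are not known exactly. Their poses are not given: they have to be found in the camera images.
- cap: grey plastic cap, knurled side, 50 mm diameter (51.6 over knurling), 38 mm high, about 0.12 kg, standing open end down. Origin: centre of its open underside; z up through the closed top. Inside: bore 28.4 mm wide, 30 mm deep, with three keyways 120 degrees apart, 8.4 mm wide, along the whole bore; not visible from outside, their angle about z is unmarked
- photometer: fixed white box with a blue band, 160 mm (its x) by 180 mm (its y) by 60 mm high; origin: centre of its underside. The port with the upright spigot is in the middle of its flat top
- port (a point): point on the spigot's axis at the photometer's flat top, 60 mm above the bench; z up. Height of the cap's underside above this point: 19.5 mm resting on the pins (keyways not aligned); 9 mm dropped over the pins, lying on the spring ring; 4 mm fully home, where the inside of its closed top meets the spigot's end
- pins (a point): point on the spigot's axis level with the tops of its pins, 19.5 mm above port. Three round steel pins, 4.4 mm thick, stick out sideways 120 degrees apart to 20.5 mm from the axis; their angle differs every time, whatever the photometer's yaw. The cap drops when turned to within about 6 degrees of alignment, which recurs every 120 degrees, in either direction
- spigot_top (a point): centre of the spigot's flat upper end, 34 mm above port. The spigot is an aluminium post, 26 mm diameter, its last 4 mm tapered to 19 mm
- spring_ring (a joint): how far the brass spring ring (47 mm diameter, round the spigot foot, top 9 mm above port when free) is pushed down, m: 0 free, 0.005 with the cap home. The spring starts at 3 N and needs 9 N at 0.005: the cap rises again when not pushed
- beaker: bystander: empty glass beaker, 62 mm diameter, 75 mm high; origin: centre of its underside. It may change places with the cap
- bottle: bystander: white plastic bottle with a blue cap, 60 mm diameter, 110 mm high; origin: centre of its underside
- tube_rack: bystander: steel test tube rack with some green-capped tubes, 244 mm (its x) by 80 mm (its y), 85 mm high, tubes up to 116 mm; origin: centre of its underside

How it is judged:
By the outcome, as a careful person would: the job done as asked, in the order asked, and still so for the second after the job is handed in, while the arm keeps its last pose, push and grip.
It also fails if it takes over 58 s, if anything falls off the work surface, if the arm or the gripper's body presses on something with over 40 N, if the wrist force passes 120 N, or if a joint passes its speed limit or range.

## Working session

There is one attempt and no reset: what is moved stays moved. The work goes in short steps, Python scripts to look and compute and a tool call to move; the robot and the scene stay as the last step left them, time stands still between calls to the robot, and variables do not carry over. Pictures are saved under pics/ and viewed, and the job is handed in when it is done.

Besides the shell and the picture viewer there is one more tool, called after ">>>" by a JSON object that holds its "method" and its "body". arm_command: Moves the arm, as the interface text tells. Its arguments: {"type":"object","properties":{"commands":{"type":"array","items":{"type":"array","items":{"type":"number"}}},"force":{"type":"number"}},"required":["commands"]}

```bash
mkdir -p pics; ls; python3 - <<'E'
from rig import robot, eyes
import cv2,numpy as np
np.set_printoptions(precision=3,suppress=True)
s=robot.read_state()
for k,v in s.items(): print(k,np.array(v))
for n in ["scene","side","wrist"]:
    d=eyes.get_image(n); cv2.imwrite(f"pics/{n}0.png",d["image"])
    print(n,np.array(d["mtx"]).tolist(),d["dist"],np.array(d["R"]),d["t"], -np.array(d["R"]).T@np.array(d["t"]))
E
```

```text
pics
clock 0.0
qpos [ 1.32   0.333 -0.065  1.461  0.022  1.35  -0.089]
joint_vel [ 0.002 -0.     0.    -0.002  0.     0.    -0.   ]
joint_torque [  0.001 -62.544   0.049 -39.162   0.016   0.01    0.   ]
ee_pos [ 141.07  -608.498  244.484]
tcp_rot [ 3.142  0.001 -1.343]
ft_force [ 0.211 -0.284 -0.107]
wrist_torque [-0.015  0.032  0.009]
gripper_width 85.15438984641726
scene [[369.06891244159397, 0.0, 258.93791971923866], [0.0, 369.06891244159397, 194.45976089132108], [0.0, 0.0, 1.0]] [-0.028  0.     0.     0.     0.   ] [[-0.813  0.582 -0.018]
 [ 0.421  0.566 -0.709]
 [-0.402 -0.584 -0.705]] [ 434.796 -193.422 1499.4  ] [1038.217  732.207  927.705]
side [[423.37323048582857, 0.0, 250.07584255897356], [0.0, 423.37323048582857, 197.45793813953046], [0.0, 0.0, 1.0]] [-0.057  0.     0.     0.     0.   ] [[ 0.972 -0.236  0.003]
 [-0.133 -0.558 -0.819]
 [ 0.195  0.796 -0.574]] [-505.931  136.723 1215.68 ] [  273.    -1010.38    810.643]
wrist [[304.52515065457015, 0.0, 247.9234540177786], [0.0, 304.52515065457015, 198.51188518787094], [0.0, 0.0, 1.0]] [-0.037  0.     0.     0.     0.   ] [[ 0.227 -0.974 -0.003]
 [-0.931 -0.218  0.292]
 [-0.285 -0.064 -0.956]] [-623.975  -38.076  380.815] [ 214.617 -591.757  373.6  ]
```

View pics/scene0.png

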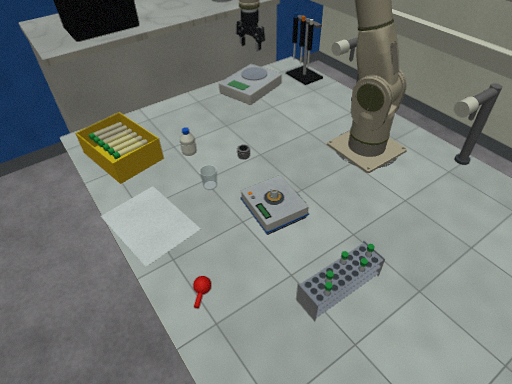

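View pics/side0.png

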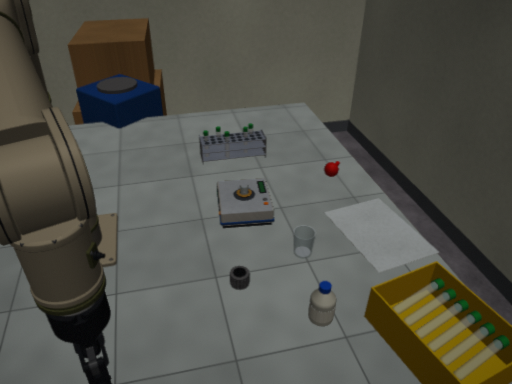

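View pics/wrist0.png

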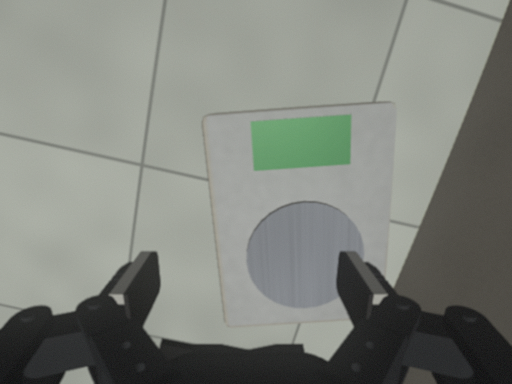

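The scene view shows the cap at about (243,152) and the spigot at (274,196). In the side view they are at (239,277) and (244,190). I'll zoom in to measure.

```bash
python3 - <<'E'
import cv2,numpy as np
a=cv2.imread('pics/scene0.png');b=cv2.imread('pics/side0.png')
f=lambda im,x,y:cv2.resize(im[y:y+48,x:x+64],None,fx=6,fy=6,interpolation=cv2.INTER_CUBIC)
o=np.vstack([np.hstack([f(a,211,128),f(a,242,172)]),np.hstack([f(b,207,253),f(b,212,166)])])
cv2.imwrite('pics/zoom0.png',o);print(o.shape)
E
```

```text
(576, 768, 3)
```

View pics/zoom0.png

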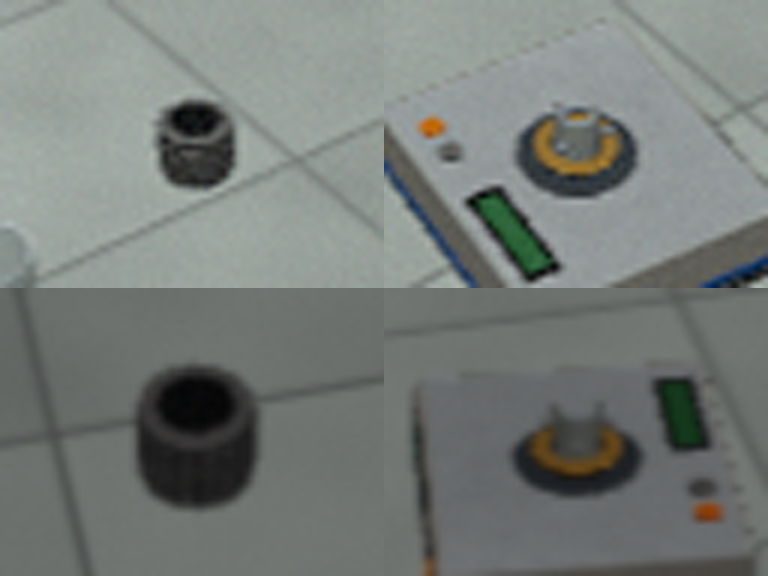

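```bash
cat > h.py <<'E'
import cv2,numpy as np
np.set_printoptions(precision=3,suppress=True)
def ray(d,uv):
    p=cv2.undistortPoints(np.array([[uv]],float),np.array(d["mtx"]),np.array(d["dist"]))[0,0]
    R=np.array(d["R"]);t=np.array(d["t"]).ravel()
    return -R.T@t, R.T@np.array([p[0],p[1],1.])
def onz(d,uv,z):
    c,v=ray(d,uv); return c+v*(z-c[2])/v[2]
def tri(d1,u1,d2,u2):
    c1,v1=ray(d1,u1);c2,v2=ray(d2,u2)
    s=np.linalg.lstsq(np.c_[v1,-v2],c2-c1,rcond=None)[0]
    a,b=c1+s[0]*v1,c2+s[1]*v2
    return (a+b)/2,np.linalg.norm(a-b)
E
python3 - <<'E'
from h import *
from rig import robot,eyes
A=eyes.get_image("scene");B=eyes.get_image("side")
def show(n,ua,ub,z):
    print(n,tri(A,ua,B,ub),onz(A,ua,z),onz(B,ub,z))
show("captop",(243.6,147.8),(239.4,271.9),38)
# brass ring mask
for n,d,(x,y) in (("A",A,(242,172)),("B",B,(212,166))):
    im=d["image"][y:y+48,x:x+64]; h=cv2.cvtColor(im,cv2.COLOR_BGR2HSV)
    m=cv2.inRange(h,(10,90,60),(30,255,255)); 
    nl,l,st,c=cv2.connectedComponentsWithStats(m)
    for i in range(1,nl): 
        if st[i,4]>20: 
            (x0,y0,w,hh)=st[i,:4]; u=(x+x0+(w-1)/2,y+y0+(hh-1)/2); print(n,st[i],u,onz(d,u,69))
show("ring",(274,195.9),(243.8,190.2),69)
show("spigtop",(274.3,191.2),(244.2,185.5),94)
show("beakbase",(209,184),(303,252),0)
show("bottlebase",(189,151),(321,320),0)
E
```

```text
captop (array([ 429.324, -252.624,   38.103]), np.float64(3.725516398029043)) [ 427.326 -252.417   38.   ] [ 430.953 -253.593   38.   ]
A [25 20 14  9 53] (np.float64(273.5), np.float64(196.0)) [513.807  54.895  69.   ]
B [25 23 15  8 60] (np.float64(244.0), np.float64(192.5)) [512.888  48.641  69.   ]
ring (array([514.087,  57.559,  71.658]), np.float64(0.4763000621869928)) [512.209  55.506  69.   ] [515.148  61.224  69.   ]
spigtop (array([513.626,  55.905,  90.884]), np.float64(3.4746484390817107)) [513.759  58.716  94.   ] [513.975  49.982  94.   ]
beakbase (array([ 627.4  , -186.587,    4.904]), np.float64(1.6334550690252485)) [ 624.462 -191.145    0.   ] [ 630.306 -181.91    -0.   ]
bottlebase (array([ 591.488, -415.401,   -2.637]), np.float64(3.99567989986267)) [ 590.998 -411.186    0.   ] [ 592.319 -418.051    0.   ]
```

>>> {"method": "arm_command", "body": {"commands": [[0,0,-3,-35,-45,0,85],[0,0,-6,-75,-95,10,85],[0,0,-10,-120,-155,25,85],[0,0,-14,-165,-212,45,85],[0,0,-18,-210,-270,65,85],[0,0,-21,-245,-315,75,85],[0,0,-23,-270,-347,85,85],[0,0,-23,-281,-361,85,85]]}}

```text
clock: 1.25
ee_pos: [430.7, -250.2, 159.5]
tcp_rot: [-3.141, 0.002, -0.938]
ft_force: [-0.3, -1.4, 0.7]
gripper_width: 85.0
```

```bash
python3 - <<'E'
from h import *
from rig import robot,eyes
d=eyes.get_image("wrist");cv2.imwrite("pics/w1.png",d["image"])
s=robot.read_state();print(s["clock"],s["qpos"],s["ee_pos"],s["tcp_rot"],s["ft_force"])
E
```

```text
1.3 [ 0.846  0.155 -0.449  1.878  0.071  1.125 -0.564] [ 432.945 -246.972  159.451] [-3.139  0.002 -0.934] [2.088 3.879 0.326]
```

View pics/w1.png

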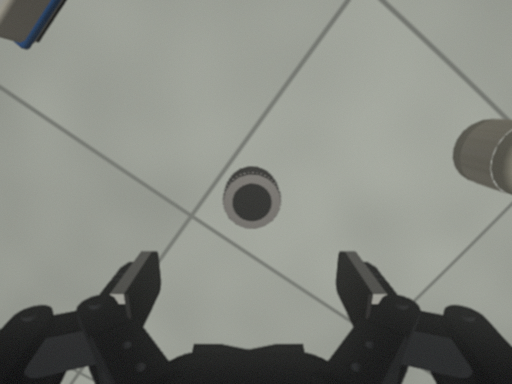

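The wrist view shows the cap top as a closed dark disc at about (251,202). It stands upright between the fingers, and nothing is close to it.

```bash
python3 - <<'E'
from h import *
from rig import robot,eyes
d=eyes.get_image("wrist");s=robot.read_state();print(s["clock"],s["ee_pos"],s["tcp_rot"])
g=cv2.cvtColor(d["image"],cv2.COLOR_BGR2GRAY)[160:240,210:290]
for th in (60,80,110,135):
    m=(g<th).astype(np.uint8)
    c,_=cv2.findContours(m,cv2.RETR_EXTERNAL,cv2.CHAIN_APPROX_NONE)
    for q in c:
        if cv2.contourArea(q)>500:
            e=cv2.fitEllipse(q);u=(e[0][0]+210,e[0][1]+160);P=onz(d,u,38)
            print(th,e,u,P,"diam",onz(d,(u[0]+e[1][0]/2,u[1]),38)-onz(d,(u[0]-e[1][0]/2,u[1]),38))
E
```

```text
1.35 [ 431.522 -249.39   159.781] [-3.14   0.002 -0.935]
60 ((42.984764099121094, 46.474037170410156), (33.476348876953125, 35.25680160522461), 85.80610656738281) (252.9847640991211, 206.47403717041016) [ 429.213 -255.194   38.   ] diam [ 17.291 -23.297   0.   ]
80 ((42.94623565673828, 46.488975524902344), (35.50859451293945, 37.38300323486328), 86.16116333007812) (252.94623565673828, 206.48897552490234) [ 429.182 -255.176   38.   ] diam [ 18.342 -24.712   0.   ]
110 ((42.97258377075195, 46.62303161621094), (37.97318649291992, 40.09228515625), 85.51203155517578) (252.97258377075195, 206.62303161621094) [ 429.098 -255.267   38.   ] diam [ 19.618 -26.431   0.   ]
135 ((42.800662994384766, 41.383358001708984), (57.07126998901367, 62.08008575439453), 177.34274291992188) (252.80066299438477, 201.38335800170898) [ 432.819 -252.299   38.   ] diam [ 29.333 -39.524   0.   ]
```

>>> {"method": "arm_command", "body": {"commands": [[0,0,0,2,3,15,85],[0,0,0,3,5,45,85],[0,0,0,3,5,80,85],[0,0,0,3,5,110,85],[0,0,0,3,5,130,85],[0,0,0,3,5,140,85],[0,0,0,3,5,140,85],[0,0,0,3,5,140,85]]}}

```text
clock: 2.35
ee_pos: [429.6, -255.0, 20.4]
tcp_rot: [-3.14, 0.0, -0.936]
ft_force: [-0.1, 0.3, 0.8]
gripper_width: 84.8
```

```bash
python3 - <<'E'
from h import *
from rig import robot,eyes
d=eyes.get_image("wrist");cv2.imwrite("pics/w2.png",d["image"])
s=robot.read_state();print(s["clock"],s["qpos"],s["ee_pos"],s["tcp_rot"],s["ft_force"])
E
```

```text
2.4 [ 0.814  0.35  -0.414  1.987  0.184  0.84  -0.636] [ 429.728 -254.995   20.554] [-3.14   0.    -0.935] [ 0.173 -0.748 -0.011]
```

View pics/w2.png

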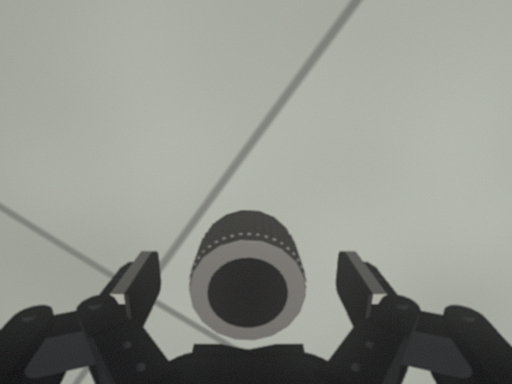

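The cap top is at (247,292), midway between the pads. I'll close gently to centre it in one axis.

>>> {"method": "arm_command", "body": {"commands": [[0,0,0,0,0,0,40],[0,0,0,0,0,0,40],[0,0,0,0,0,0,40],[0,0,0,0,0,0,40],[0,0,0,0,0,0,40],[0,0,0,0,0,0,40],[0,0,0,0,0,0,40],[0,0,0,0,0,0,40]], "force": 20}}

```text
clock: 3.4
ee_pos: [430.0, -255.1, 21.1]
tcp_rot: [-3.14, -0.0, -0.936]
ft_force: [-1.3, 0.6, 6.1]
gripper_width: 50.0
```

>>> {"method": "arm_command", "body": {"commands": [[0,0,0,0,0,0,85],[0,0,0,0,0,0,85],[0,0,0,0,0,0,85],[0,0,-6,0,0,0,85],[0,0,-15,0,0,0,85],[0,0,-25,0,0,0,85],[0,0,-35,0,0,0,85],[0,0,-45,0,0,0,85]]}}

```text
clock: 4.4
ee_pos: [429.9, -255.1, 21.1]
tcp_rot: [-3.141, -0.002, -0.144]
ft_force: [0.8, 0.5, 0.5]
gripper_width: 84.4
```

>>> {"method": "arm_command", "body": {"commands": [[0,0,-10,0,0,0,85],[0,0,-20,0,0,0,85],[0,0,-30,0,0,0,85],[0,0,-38,0,0,0,85],[0,0,-45,0,0,0,85],[0,0,-45,0,0,0,85],[0,0,-45,0,0,0,85],[0,0,-45,0,0,0,85]]}}

```text
clock: 5.4
ee_pos: [429.9, -255.1, 21.1]
tcp_rot: [3.141, -0.002, 0.639]
ft_force: [-0.1, -0.3, 0.9]
gripper_width: 84.7
```

```bash
python3 - <<'E'
from h import *
from rig import robot,eyes
d=eyes.get_image("wrist");cv2.imwrite("pics/w3.png",d["image"])
s=robot.read_state();print(s["clock"],s["qpos"],s["ee_pos"],s["tcp_rot"],s["ft_force"])
E
```

```text
5.45 [ 1.057  0.408 -0.695  1.974  0.336  0.874  0.824] [ 429.974 -255.13    21.112] [ 3.141 -0.002  0.64 ] [0.331 0.097 0.442]
```

View pics/w3.png

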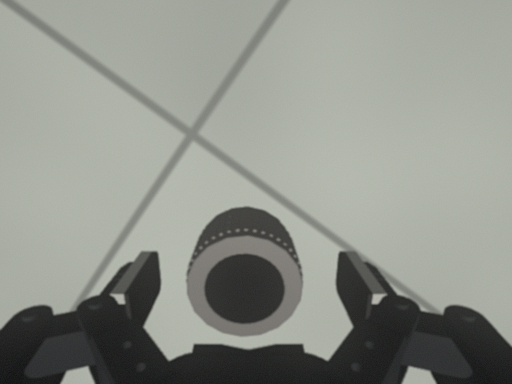

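>>> {"method": "arm_command", "body": {"commands": [[0,0,0,0,0,2,85],[0,0,0,0,0,2,40],[0,0,0,0,0,2,40],[0,0,0,0,0,2,40],[0,0,0,0,0,2,40],[0,0,0,0,0,2,40],[0,0,0,0,0,2,40],[0,0,0,0,0,2,40]], "force": 60}}

```text
clock: 6.45
ee_pos: [430.0, -255.2, 19.4]
tcp_rot: [3.141, -0.002, 0.64]
ft_force: [-2.5, 0.6, 4.5]
gripper_width: 48.3
```

>>> {"method": "arm_command", "body": {"commands": [[0,0,0,0,0,-25,40],[0,0,0,15,-8,-70,40],[0,0,0,55,-28,-110,40],[0,0,0,105,-54,-140,40],[0,0,0,155,-80,-150,40],[0,0,0,205,-105,-150,40],[0,0,0,240,-123,-150,40],[0,0,0,253,-129,-150,40]]}}

```text
clock: 7.45
ee_pos: [556.0, 2.1, 169.6]
tcp_rot: [-3.141, -0.002, 0.643]
ft_force: [-0.8, -0.2, -1.0]
gripper_width: 48.2
```

>>> {"method": "arm_command", "body": {"commands": [[0,0,0,0,0,0,40],[0,0,0,0,0,0,40],[0,0,0,0,0,0,40],[0,0,0,0,0,0,40],[0,0,0,0,0,0,40],[0,0,0,0,0,0,40],[0,0,0,0,0,0,40],[0,0,0,0,0,0,40]]}}

```text
clock: 8.45
ee_pos: [556.0, 2.2, 169.6]
tcp_rot: [-3.141, -0.002, 0.643]
ft_force: [-0.7, -0.2, -1.7]
gripper_width: 48.6
```

```bash
python3 - <<'E'
from h import *
from rig import robot,eyes
import pickle
d=eyes.get_image("wrist");cv2.imwrite("pics/w4.png",d["image"]);pickle.dump({k:np.array(v) for k,v in d.items()},open("w4.pkl","wb"))
s=robot.read_state();print(s["clock"],s["qpos"],s["ee_pos"],s["tcp_rot"],s["ft_force"])
E
```

```text
8.5 [ 0.654  0.365 -0.887  1.708  0.299  1.21   0.337] [556.025   2.13  169.592] [-3.141 -0.002  0.643] [ 1.25  -0.073 -1.09 ]
```

View pics/w4.png

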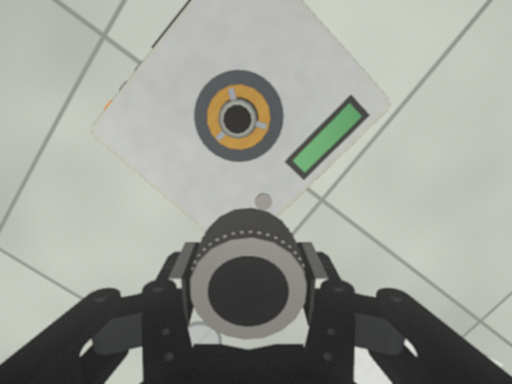

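The wrist view shows the spigot top at about (237,119), with the brass ring and three pins around it. The held cap is upright at (248,291).

```bash
python3 - <<'E'
from h import *
import pickle
d=pickle.load(open("w4.pkl","rb"));im=d["image"]
h=cv2.cvtColor(im,cv2.COLOR_BGR2HSV);g=cv2.cvtColor(im,cv2.COLOR_BGR2GRAY)
def ell(m,x,y,w,hh,z,n,amin):
    mm=np.zeros_like(m);mm[y:y+hh,x:x+w]=m[y:y+hh,x:x+w]
    c,_=cv2.findContours(mm,cv2.RETR_EXTERNAL,cv2.CHAIN_APPROX_NONE)
    for q in c:
        if cv2.contourArea(q)>amin:
            e=cv2.fitEllipse(cv2.convexHull(q));r=e[1][0]/2
            print(n,e,onz(d,e[0],z),np.linalg.norm(onz(d,(e[0][0]+r,e[0][1]),z)-onz(d,(e[0][0]-r,e[0][1]),z)))
br=cv2.inRange(h,(8,80,60),(32,255,255))
ell(br,190,65,100,105,69,"brass",300)
ell((g<60).astype(np.uint8),215,95,45,45,94,"hole",100)
ell((g<120).astype(np.uint8),185,60,110,110,60,"disc60",1000)
ell((g<60).astype(np.uint8),205,252,88,76,188.2,"capdisc",1000)
z=cv2.resize(im[60:170,180:300],None,fx=5,fy=5,interpolation=cv2.INTER_CUBIC);cv2.imwrite("pics/z4.png",z)
E
```

```text
brass ((238.11756896972656, 116.53917694091797), (63.86174774169922, 65.61614990234375), 176.1680145263672) [511.263  52.027  69.   ] 46.654281038070906
hole ((237.0413360595703, 118.65284729003906), (24.634082794189453, 25.774885177612305), 179.8769073486328) [511.629  51.563  94.   ] 16.061264631285304
disc60 ((238.40853881835938, 115.31257629394531), (87.94465637207031, 90.67143249511719), 172.81454467773438) [510.855  52.514  60.   ] 66.71872430363514
capdisc ((247.81112670898438, 290.8567810058594), (67.97149658203125, 78.37677764892578), 89.74113464355469) [556.943   2.67  188.2  ] 28.467950212748384
```

View pics/z4.png

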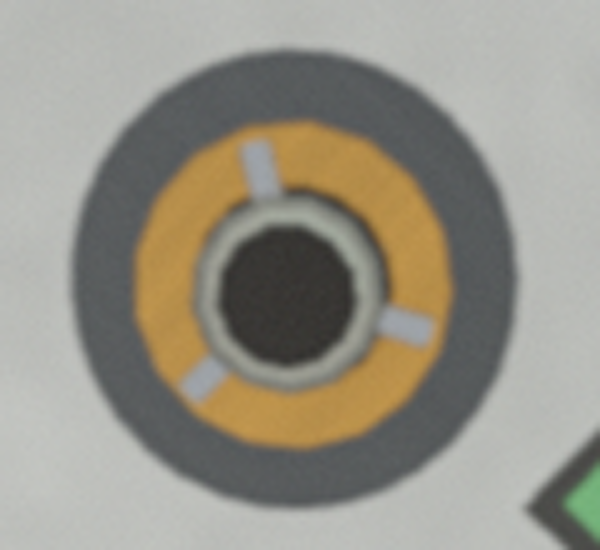

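>>> {"method": "arm_command", "body": {"commands": [[0,0,0,-1,-12,0,40],[0,0,0,-3,-32,5,40],[0,0,0,-5,-50,20,40],[0,0,0,-6,-62,35,40],[0,0,0,-6.3,-66.6,47,40],[0,0,0,-6.3,-66.6,47,40],[0,0,0,-6.3,-66.6,47,40],[0,0,0,-6.3,-66.6,47,40]]}}

```text
clock: 9.5
ee_pos: [511.7, 51.5, 123.0]
tcp_rot: [3.142, -0.003, 0.643]
ft_force: [-0.2, -0.9, -1.2]
gripper_width: 48.5
```

```bash
python3 - <<'E'
from h import *
from rig import robot,eyes
A=eyes.get_image("scene");B=eyes.get_image("side")
f=lambda im,x,y:cv2.resize(im[y:y+80,x:x+64],None,fx=6,fy=6,interpolation=cv2.INTER_CUBIC)
cv2.imwrite("pics/v5.png",np.hstack([f(A["image"],242,140),f(B["image"],212,130)]))
s=robot.read_state();print(s["clock"],s["qpos"],s["ee_pos"],s["tcp_rot"],s["ft_force"])
E
```

```text
9.6 [ 0.615  0.328 -0.916  1.861  0.291  1.092  0.231] [511.487  51.513 122.918] [ 3.142 -0.003  0.643] [-0.509  0.194 -0.942]
```

View pics/v5.png

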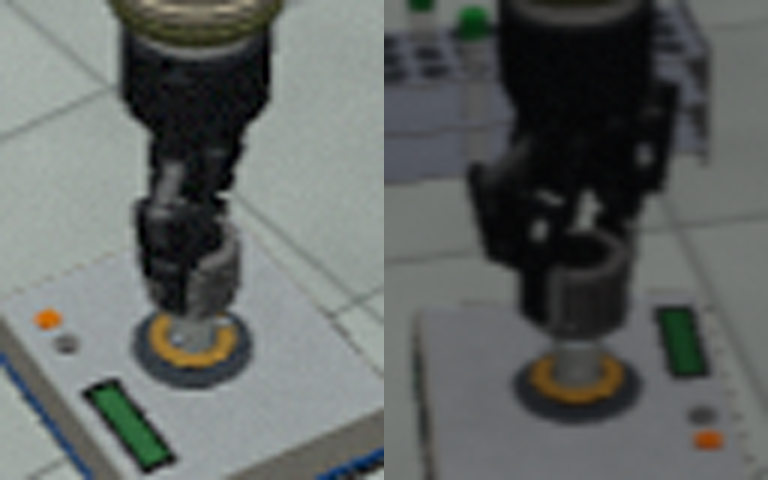

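The cap stands over the spigot in both views: ring centre at zoom x≈577, cap centre ≈576. Descending onto the pins.

>>> {"method": "arm_command", "body": {"commands": [[0,0,0,0,0,4,40],[0,0,0,0,0,8,40],[0,0,0,0,0,11,40],[0,0,0,0,0,14,40],[0,0,0,0,0,17,40],[0,0,0,0,0,19,40],[0,0,0,0,0,21,40],[0,0,0,0,0,22,40]]}}

```text
clock: 10.6
ee_pos: [511.5, 51.6, 100.8]
tcp_rot: [-3.142, -0.003, 0.643]
ft_force: [-0.2, -0.4, -0.8]
gripper_width: 48.7
```

>>> {"method": "arm_command", "body": {"commands": [[0,0,0,0,0,1,40],[0,0,0,0,0,2,40],[0,0,0,0,0,3,40],[0,0,0,0,0,3,40],[0,0,0,0,0,3,40],[0,0,0,0,0,3,40],[0,0,0,0,0,3,40],[0,0,0,0,0,3,40]]}}

```text
clock: 11.6
ee_pos: [511.7, 51.6, 98.7]
tcp_rot: [3.141, -0.002, 0.643]
ft_force: [-5.3, -1.2, 10.6]
gripper_width: 48.5
```

>>> {"method": "arm_command", "body": {"commands": [[0,0,3,0,0,1.5,40],[0,0,6,0,0,1.5,40],[0,0,9,0,0,1.5,40],[0,0,12,0,0,1.5,40],[0,0,15,0,0,1.5,40],[0,0,18,0,0,1.5,40],[0,0,21,0,0,1.5,40],[0,0,24,0,0,1.5,40]]}}

```text
clock: 12.6
ee_pos: [511.7, 51.6, 97.1]
tcp_rot: [-3.141, -0.003, 0.222]
ft_force: [-0.4, -0.1, -1.5]
gripper_width: 48.7
```

z fell to 97.1 and the contact force vanished, so it looks dropped in. I'll check the wrist moment before pushing down.

```bash
python3 - <<'E'
from h import *
from rig import robot,eyes
s=robot.read_state();print(s["clock"],s["qpos"],s["ee_pos"],s["tcp_rot"],s["ft_force"],s["wrist_torque"])
E
```

```text
12.6 [ 0.533  0.34  -0.823  1.886  0.288  1.035 -0.188] [511.683  51.604  97.133] [-3.141 -0.003  0.222] [-0.353 -0.065 -1.485] [-0.03   0.061  0.011]
```

>>> {"method": "arm_command", "body": {"commands": [[0,0,0,0,0,1,40],[0,0,0,0,0,2,40],[0,0,0,0,0,3,40],[0,0,0,0,0,4,40],[0,0,0,0,0,5,40],[0,0,0,0,0,6,40],[0,0,0,0,0,6,40],[0,0,0,0,0,6,40]]}}

```text
clock: 13.6
ee_pos: [511.7, 51.6, 91.1]
tcp_rot: [-3.141, -0.002, 0.222]
ft_force: [-1.3, 0.1, -1.6]
gripper_width: 48.5
```

>>> {"method": "arm_command", "body": {"commands": [[0,0,0,0,0,1.5,40],[0,0,0,0,0,3,40],[0,0,0,0,0,4.5,40],[0,0,0,0,0,6,40],[0,0,0,0,0,7,40],[0,0,0,0,0,8,40],[0,0,0,0,0,8.5,40],[0,0,0,0,0,8.5,40]]}}

```text
clock: 14.6
ee_pos: [511.8, 51.6, 83.4]
tcp_rot: [3.141, -0.002, 0.222]
ft_force: [-6.7, -2.1, 13.4]
gripper_width: 48.6
```

>>> {"method": "arm_command", "body": {"commands": [[0,0,0,0,0,1,40],[0,0,0,0,0,1.5,40],[0,0,0,0,0,2,40],[0,0,0,0,0,2,40],[0,0,0,0,0,2,40],[0,0,0,0,0,2,40],[0,0,0,0,0,2,40],[0,0,0,0,0,2,40]]}}

```text
clock: 15.6
ee_pos: [511.8, 51.6, 83.3]
tcp_rot: [3.14, -0.002, 0.222]
ft_force: [-14.0, -3.8, 30.2]
gripper_width: 48.3
```

```bash
python3 - <<'E'
from h import *
from rig import robot,eyes
A=eyes.get_image("scene");B=eyes.get_image("side")
f=lambda im,x,y:cv2.resize(im[y:y+80,x:x+64],None,fx=6,fy=6,interpolation=cv2.INTER_CUBIC)
cv2.imwrite("pics/v6.png",np.hstack([f(A["image"],242,140),f(B["image"],212,130)]))
cv2.imwrite("pics/scene6.png",A["image"])
s=robot.read_state();print(s["clock"],s["ee_pos"],s["tcp_rot"],s["ft_force"],s["wrist_torque"],s["gripper_width"])
E
```

```text
15.7 [511.824  51.576  83.297] [ 3.14  -0.002  0.222] [-13.327  -3.967  30.271] [-0.693  3.037 -0.02 ] 48.55808877091244
```

View pics/v6.png

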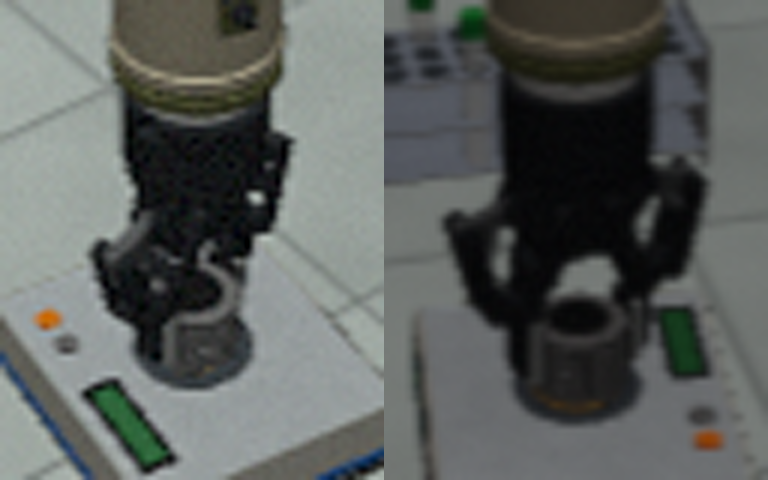

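View pics/scene6.png

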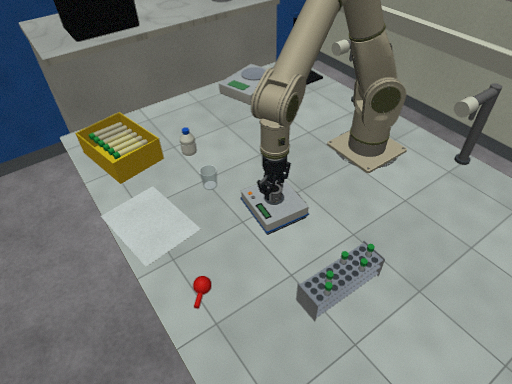

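The cap sits down against the ring, upright in the jaws at zoom (200,330) and (580,350). The bystanders are where they started, and the push reads 30 N on a hard stop at the expected height. Handing in.

```bash
python3 -c "
from rig import robot
print(robot.hand_in()); s=robot.read_state(); print(s['clock'],s['ee_pos'],s['ft_force'],s['gripper_width'])"
```

```text
the job is handed in; nothing more can be done
None
the job is handed in; nothing more can be done
```

The cap is on the spigot with its keyways over the pins, pushed fully home and still held. I handed the job in at about 15.7 s.

**What I did:** I closed on the cap twice, 90° apart, to centre it in the jaws. I then set it over the spigot, where it rested on the pins at tool height 98.7 mm (98.9 expected). It dropped during the first 24° turn under light push, and I pressed it down with a 60 N grip.

**Last checks:**
- **Height:** the tool stopped at 83.3 mm, against 83.4 mm calculated for fully home. Pushing harder did not move it lower.
- **Push:** 30 N downward, above the 9 N the spring needs.
- **Bystanders:** the beaker, bottle and rack stand in the final scene picture where they were at the start.

**Disagreements, none of which affected the fit:**
- The finger opening read 48.5 mm on a cap 50 to 51.6 mm wide.
- Single-view position estimates of the spigot from the scene and side cameras differed from the wrist camera's by up to about 9 mm; I used the wrist camera's.
- About 14 N of sideways force remains at the wrist while pushing.

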